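# Refit the filler cap of a bench steam boiler

## Task

The bench steam boiler by the packing place has been filled: put its loose black filler cap back on the threaded brass neck. Set it level on the neck, press it down lightly and turn it back, anticlockwise from above, until you feel it ride up to the top of the thread and drop into the thread start, then screw it down clockwise, level and without forcing it, until it is snug on the rubber seal, and let go. Leave the other things on the bench where they are.

Things in the scene. Friction and masses are not known exactly. Their poses are not given: they have to be found in the camera images.
- cap: the filler cap: plain black moulded round cap with fine upright grip ribs, 52 mm across, 34 mm tall, 70 to 120 g, standing mouth down on the bench. Origin: centre of its underside, z up through its flat top. In the mouth (bore 45.6 mm, 13.5 mm deep) are two short thread lugs, facing each other across it, 2.2 mm thick, 1.2 mm above the underside; the angle of the lugs is not told.
- cap_grip (a point): the point to grip the cap: on its axis, 22 mm above its underside. Grip across its sides, from above; 15 to 25 N turns it without slipping. Fingers closed off its axis push it sideways against the neck.
- boiler: the bench steam boiler, fixed: grey casing 220 x 250 mm, stainless deck on top 150 mm above the bench, gauge and switches on its front (-x), black ribbed iron-rest mat 9 mm high on the rear half of the deck. Origin: centre of its underside, x to its rear. The filler neck stands on the deck 35 mm in front of the centre.
- neck_rim (a point): centre of the rim of the brass filler neck, 20 mm above the deck; axes are the boiler's. Bevelled mouth; outside two-start right-hand thread, 41 mm across, lead 12 mm, 6 mm from thread to thread, two square-cut starts facing each other across it, 2 mm below the rim. A cap set on at any angle rests on the thread with its underside 3 to 9 mm below the rim.
- neck_foot (a point): centre of the neck's foot, on the deck, 20 mm under the rim. Lightly pressed (3 to 6 N) and turned anticlockwise, the cap rides up to 3 mm below the rim and within half a turn drops by 6 mm: the thread start. From there clockwise, let down as it turns: about 1.2 rad to meet the seal (11.5 mm below the rim), 1.2 to 1.6 rad more to be snug (12 to 13 mm). Over 40 N on the neck counts as forcing.
- seal (a joint): squeeze of the rubber seal ring on the neck's rim, in m: 0 free (top of the ring 2 mm above the rim), 0.0028 fully squashed, 5 N per mm. Once the cap is screwed down and let go it should still read more than 0.0004.
- tape_roll: roll of brown packing tape, 90 mm across, 48 mm high, lying flat; a bystander. Origin: centre of its underside.
- label_roll: roll of white paper labels, 68 mm across, 40 mm high, lying flat; a bystander. Origin: centre of its underside.
- jug: white plastic filling mug with a handle, 100 mm across, 130 mm high; a bystander. Origin: centre of its underside.
- scanner: hand-held code scanner lying on its side, about 155 x 66 x 34 mm; a bystander. Origin: centre of its underside.
- water_bottle: white plastic water bottle with a black cap, 68 mm across, 190 mm high; a bystander. Origin: centre of its underside.
- iron: steam iron standing on its sole, about 220 x 105 x 120 mm; a bystander. Origin: centre of its underside.
- tag_tray: grey tray with two compartments, 150 x 100 x 35 mm, holding paper tags and cards; a bystander. Origin: centre of its underside.
Things that resemble listed ones, but are neither listed nor needed, are in the scene too. Of the things like the cap, leave any that is orange; of the rest the smaller one is meant.

How it is judged:
By the outcome, as a careful person would: the job done as asked, in the order asked, and still so for the second after the job is handed in, with the robot touching nothing.
It also fails if it takes over 67 s, if anything falls off the work surface, if the arm or the gripper's body presses on something with over 40 N, if the wrist force passes 120 N, or if a joint passes its speed limit or range.

## Robot

A 7-joint arm with a two-finger parallel gripper is mounted at the origin on the work surface. World frame = base frame: x ahead of the robot, y to its left, z up, the work surface at z = 0. Lengths are in m, angles in rad, forces in N, time in s.
With the tool pointing down it reaches from about 0.425 to 0.95 m from the base axis. Payload 4.7 kg.
Tool frame: the origin (TCP) lies on the centre line of the jaws, within the pads' length; the fingertips stand robot.nose_length ahead of it and the grasp point (between the pads) lies 8 mm behind it (robot.nose_length is the distance from the TCP to the fingertips, in m); z points along the fingers, y is the line along which they close (so a half turn about z gives the same grasp; the last joint's range is limited). The gripper opens to 85 mm and grips with 20 to 120 N. Pads are 22 mm wide; open, the fingers measure 114 mm over their backs; the gripper's body (76 mm by 85 mm) begins 54 mm behind the grasp point. The pads swing forward as they close: fully open they stand 13 mm farther back than shut.
Start: joints at [-1.273, 0.469, -0.049, 1.532, 0.024, 1.141, -0.082], TCP at [0.217, 0.639, 0.242] pointing down, gripper open.
Joint ranges: [-2.59, 2.59], [-0.33, 1.99], [-1.39, 1.29], [0.1, 2.45], [-1.04, 4.18], [0.21, 1.99], [-2.66, 2.66]. Speed limits (rad/s): [2.57, 2.57, 3.14, 3.14, 3.14, 3.14, 3.14].

## Interface

Orientations are given as [roll, pitch, yaw] about the fixed x, y, z axes, in that order (R = Rz(yaw) Ry(pitch) Rx(roll)).
In Python, from plant import robot gives the robot as it stands. Calls block until the motion is done:
- robot.goto(position, orientation): joint-space move of the TCP to a pose.
- robot.move_straight(position, vel=0.15, attitude=None, contact_N=None): straight line of the TCP; attitude=None keeps the orientation; vel is the mean speed in m/s. With contact_N (N) it stops when the force on the tool has changed by that much, and returns True; else False.
- robot.move_joints(angles): joint-space move.
- robot.grip(opening, strength=None): opening from 0.0 (shut) to 1.0 (fully open); strength is the grip in N (None keeps the last); returns when the fingers have stopped.
- robot.sleep(seconds).
- robot.inverse_kinematics(position, orientation): joint angles nearest the present ones, or None.
- robot.sense(): the state.
- robot.grab_frame(name): name is "side" or "top"; returns a dict with "image" (480x640x3 uint8, red, green, blue), "range_z" (480x640 float32, m along the optical axis (not along the pixel's ray), 0 where there is no reading), "fx", "fy", "cx", "cy" (pixels), "R" (3x3) and "t" (3): a world point X has camera coordinates R X + t. Camera axes: x right, y down, z forward; pixel columns grow to the right and rows downward; lengths in m; the calibration is good to about 2 mm. A picture is of the moment at which its call begins.
A pose or a line that the arm cannot do raises robot.IKError and nothing moves.
- robot.close_job(): hands the job in; it is judged then, once.
The state is a dict: "t": time; "joint_pos": joint angles; "joint_velocities": joint speeds; "effort": joint torques, N m; "tcp_pos": TCP position; "tcp_rot": TCP orientation; "wrist_force": force on the tool from outside, world axes, zero at the start; "torque": the same for the moment, N m; "opening": opening from 0.0 (shut) to 1.0 (fully open); "gripper_force": force on a finger pad.
Only numpy, scipy, OpenCV 4.12 (cv2) and the standard library are available. Lean on these libraries where they do the work, as an engineer would, in place of code of your own. Each camera call takes 0.05 s, during which the arm holds its last target. There are 200 camera calls.

## Working session

There is one attempt and no reset: what is moved stays moved. The work goes in short steps, each a Python script; the robot and the scene stay as the last script left them, time stands still between calls to the robot, and variables do not carry over. Pictures are saved under pics/ and viewed, at most 10 in all, crops included, and the job is handed in when it is done.

```bash
mkdir -p pics
python3 - <<'E'
from plant import robot
import cv2,numpy as np
s=robot.sense();print({k:np.round(v,3) for k,v in s.items()},robot.nose_length)
for n in("top","side"):
    f=robot.grab_frame(n);cv2.imwrite(f"pics/{n}0.png",f["image"][:,:,::-1]);np.savez(f"{n}0.npz",**f)
    print(n,f["fx"],f["cx"],f["cy"],np.round(f["R"],3).tolist(),np.round(f["t"],3), np.round(-f["R"].T@f["t"],3))
E
```

```text
{'t': np.float64(0.0), 'joint_pos': array([-1.273,  0.469, -0.049,  1.534,  0.024,  1.141, -0.082]), 'joint_velocities': array([-0.   ,  0.001,  0.   ,  0.001,  0.   ,  0.001,  0.001]), 'effort': array([-0.0000e+00, -5.1031e+01, -4.7000e-02, -2.3771e+01,  1.1000e-02,
        8.0000e-03,  0.0000e+00]), 'tcp_pos': array([0.217, 0.639, 0.241]), 'tcp_rot': array([-3.14 ,  0.   ,  2.815]), 'wrist_force': array([-0.376,  0.171, -0.419]), 'torque': array([ 0.034, -0.01 ,  0.005]), 'gripper_force': np.float64(0.0), 'opening': np.float64(1.002)} 0.011
top 435.472255114082 326.8605793964689 231.81946586718516 [[0.025, -1.0, 0.008], [-0.982, -0.026, -0.189], [0.189, -0.003, -0.982]] [0.011 0.513 1.282] [0.261 0.028 1.356]
side 579.1738119887107 320.8929477076121 241.63984978376558 [[0.94, -0.342, 0.007], [-0.171, -0.488, -0.856], [0.296, 0.803, -0.517]] [-0.472  0.206  1.26 ] [ 0.106 -1.073  0.831]
```

View pics/top0.png

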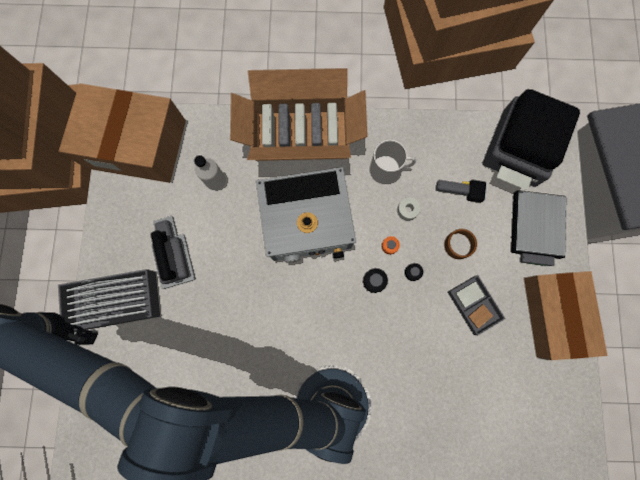

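View pics/side0.png

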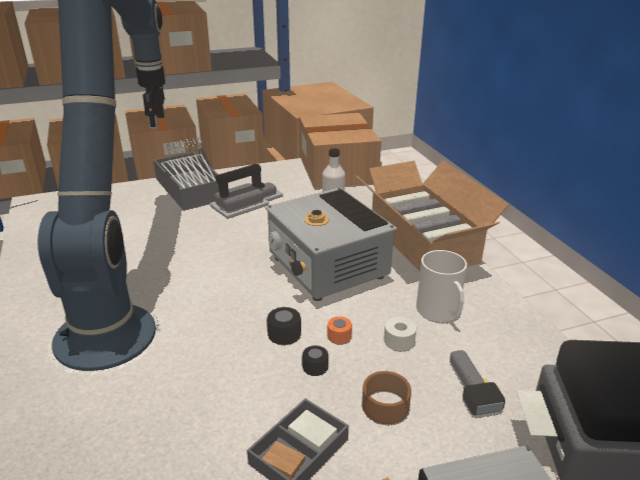

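The top view shows the small black cap at (414,272), the bigger black one at (375,280), the orange one at (391,245) and the brass neck at (307,222). In the side view they are at (315,360), (284,325), (339,330) and (317,217).

```bash
cat > h.py <<'E'
import numpy as np,cv2
def pts(f):
    v,u=np.mgrid[0:480,0:640];z=f["range_z"]
    c=np.stack([(u-f["cx"])/f["fx"]*z,(v-f["cy"])/f["fy"]*z,z],-1)
    return (c-f["t"])@f["R"]
def ray(f,u,v,z):
    d=np.array([(u-f["cx"])/f["fx"],(v-f["cy"])/f["fy"],1])@f["R"];o=-f["R"].T@f["t"]
    return (o+d*(z-o[2])/d[2])
def proj(f,X):
    c=f["R"]@np.array(X)+f["t"];return f["fx"]*c[0]/c[2]+f["cx"],f["fy"]*c[1]/c[2]+f["cy"]
E
python3 - <<'E'
from h import *
seed={"top":dict(cap=(414,272),big=(375,280),neck=(307,222)),"side":dict(cap=(315,358),big=(284,324),neck=(317,215))}
for n in("top","side"):
    f=dict(np.load(n+"0.npz"));P=pts(f);im=f["image"];hsv=cv2.cvtColor(im,cv2.COLOR_RGB2HSV)
    v,u=np.mgrid[0:480,0:640]
    for k,(a,b) in seed[n].items():
        near=np.hypot(u-a,v-b)<22
        if k=="neck":
            m=near&(hsv[...,1]>110)&(hsv[...,0]<35)
        else: m=near&(hsv[...,2]<110)&(P[...,2]>.008)
        q=P[m];zt=np.percentile(q[:,2],90);top=m&(abs(P[...,2]-zt)<.006)
        for nm,mm in(("all",m),("top",top)):
            (cx,cy),r=cv2.minEnclosingCircle(np.argwhere(mm)[:,::-1].astype(np.float32))
            print(n,k,nm,mm.sum(),"ztop",zt.round(4),"mid",((P[mm].max(0)+P[mm].min(0))/2).round(4),"ext",np.ptp(P[mm],axis=0).round(3),"mean",P[mm].mean(0).round(4),"circ",round(cx,1),round(cy,1),round(r,1),ray(f,cx,cy,.17 if k=="neck" else .034).round(4))
    cr=lambda a,b,h:cv2.resize(im[b-h:b+h,a-h:a+h,::-1],(380,380),interpolation=cv2.INTER_NEAREST)
    cv2.imwrite(f"pics/c{n}.png",np.hstack([cr(*seed[n]["cap"],24),cr(*seed[n]["neck"],24)]))
a=cv2.imread("pics/ctop.png");b=cv2.imread("pics/cside.png");cv2.imwrite("pics/crops.png",cv2.resize(np.vstack([a,b]),(600,600)))
E
```

```text
top cap all 260 ztop 0.0403 mid [ 0.3434 -0.12    0.6823] ext [0.165 0.297 1.347] mean [ 0.3991 -0.2415  0.0399] circ 413.2 271.2 9.4 [ 0.4004 -0.2418  0.034 ]
top cap top 178 ztop 0.0403 mid [ 0.4011 -0.2437  0.0394] ext [0.049 0.049 0.01 ] mean [ 0.4012 -0.2447  0.0378] circ 414.0 271.0 8.6 [ 0.4011 -0.2442  0.034 ]
top big all 477 ztop 0.0528 mid [ 0.334 -0.066  0.682] ext [0.146 0.189 1.348] mean [ 0.3694 -0.1228  0.0534] circ 374.8 279.8 12.6 [ 0.3714 -0.1251  0.034 ]
top big top 354 ztop 0.0528 mid [ 0.3711 -0.1251  0.0519] ext [0.069 0.069 0.01 ] mean [ 0.3714 -0.1241  0.0502] circ 375.1 279.4 12.0 [ 0.3726 -0.1259  0.034 ]
top neck all 285 ztop 0.1695 mid [0.5183 0.0812 0.1601] ext [0.056 0.057 0.03 ] mean [0.5164 0.0809 0.1587] circ 307.0 222.3 10.2 [0.5149 0.0803 0.17  ]
top neck top 96 ztop 0.1695 mid [0.5196 0.0833 0.1694] ext [0.039 0.039 0.011] mean [0.52   0.0835 0.1681] circ 306.2 220.9 7.2 [0.5187 0.0828 0.17  ]
side cap all 521 ztop 0.0371 mid [ 0.2655 -0.6445  0.4197] ext [0.32  0.856 0.823] mean [ 0.3958 -0.2547  0.0299] circ 314.9 359.5 14.6 [ 0.3956 -0.2572  0.034 ]
side cap top 287 ztop 0.0371 mid [ 0.3994 -0.2433  0.0358] ext [0.052 0.054 0.009] mean [ 0.3987 -0.247   0.0355] circ 314.6 355.5 12.7 [ 0.3989 -0.2461  0.034 ]
side big all 872 ztop 0.0503 mid [ 0.2563 -0.5794  0.4198] ext [0.301 0.987 0.823] mean [ 0.3652 -0.1436  0.0411] circ 283.9 325.0 19.2 [ 0.3686 -0.1339  0.034 ]
side big top 431 ztop 0.0503 mid [ 0.3705 -0.1227  0.0491] ext [0.073 0.073 0.01 ] mean [ 0.3688 -0.1291  0.0486] circ 283.0 317.0 16.3 [ 0.3747 -0.1071  0.034 ]
side neck all 233 ztop 0.1688 mid [ 0.3261 -0.482   0.4906] ext [0.441 1.181 0.682] mean [0.5123 0.0633 0.1648] circ 316.5 219.5 11.6 [0.5088 0.0522 0.17  ]
side neck top 80 ztop 0.1688 mid [0.5169 0.0773 0.1681] ext [0.039 0.035 0.01 ] mean [0.5158 0.075  0.1674] circ 316.0 214.5 8.1 [0.516  0.0758 0.17  ]
```

View pics/crops.png

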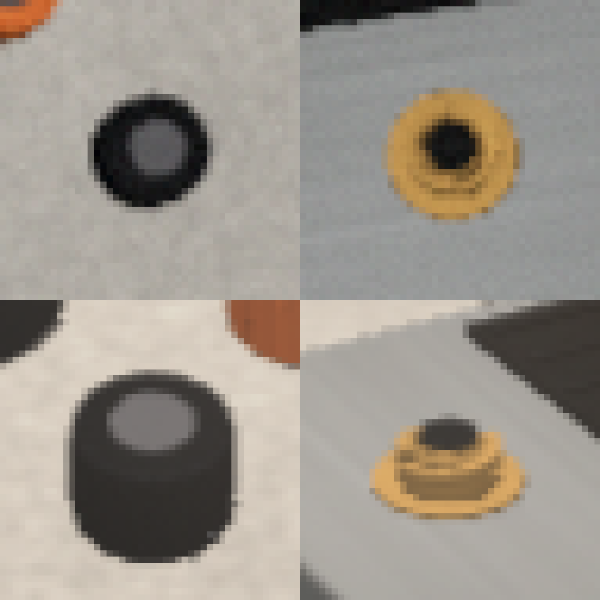

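The crops show the cap cleanly, and the neck as a brass flange, threaded ring and dark seal or hole. I'll refine the neck centre from the dark disc and the flange ellipse.

Run:
```python
from h import *
for n,(a,b) in dict(top=(307,222),side=(317,215)).items():
    f=dict(np.load(n+"0.npz"));hsv=cv2.cvtColor(f["image"],cv2.COLOR_RGB2HSV);P=pts(f)
    v,u=np.mgrid[0:480,0:640];near=np.hypot(u-a,v-b)<17
    d=(near&(hsv[...,2]<90)&(np.hypot(u-a,v-b)<10)).astype(np.uint8)
    br=(near&(hsv[...,1]>110)&(hsv[...,0]<35)).astype(np.uint8)
    k,l,st,c=cv2.connectedComponentsWithStats(d);i=1+st[1:,4].argmax()
    print(n,"dark",st[i],c[i].round(2),"z range",np.percentile(P[l==i][:,2],[10,50,90]).round(3),[ray(f,*c[i],z).round(4).tolist() for z in(.17,.172)])
    cs,_=cv2.findContours(br,0,1);e=cv2.fitEllipse(cv2.convexHull(max(cs,key=len)));print("flange",np.round(e[0],2),np.round(e[1],1),[ray(f,*e[0],z).round(4).tolist() for z in(.15,.153)])
    q=near&(P[...,2]>.165)&(P[...,2]<.18);print("high",q.sum(),P[q].mean(0).round(4),((P[q].max(0)+P[q].min(0))/2).round(4),np.ptp(P[q],axis=0).round(3))
    # boiler top deck corners / yaw
    m=((P[...,2]>.14)&(P[...,2]<.165)&(abs(P[...,0]-.55)<.2)&(abs(P[...,1]-.08)<.2)).astype(np.uint8)
    cs,_=cv2.findContours(m,0,1);c=max(cs,key=cv2.contourArea)[:,0];Q=P[c[:,1],c[:,0],:2].astype(np.float32);print("deck",cv2.minAreaRect(Q))
    z=P[...,2];x=P[...,0];y=P[...,1];w=(abs(x-.45)<.3)&(abs(y)<.4)&(z<.5)&(z>.02);print("max z near",z[w].max())
```

```text
top dark [303 217   8   8  53] [306.47 220.7 ] z range [0.169 0.172 0.174] [[0.5194, 0.082, 0.17], [0.519, 0.0819, 0.172]]
flange [306.95 222.38] [19.8 20.3] [[0.5189, 0.0813, 0.15], [0.5183, 0.0812, 0.153]]
high 122 [0.519  0.0829 0.1699] [0.5203 0.0833 0.1714] [0.038 0.039 0.013]
deck ((0.5545212030410767, 0.08901181071996689), (0.22731782495975494, 0.2560814321041107), 10.657001495361328)
max z near 0.19398358814945976
side dark [312 210   9   5  36] [316.11 212.03] z range [0.172 0.173 0.175] [[0.5204, 0.0875, 0.17], [0.5192, 0.084, 0.172]]
flange [316.26 218.24] [14.3 23.5] [[0.5226, 0.0923, 0.15], [0.5208, 0.0872, 0.153]]
high 112 [0.5168 0.0784 0.1701] [0.5169 0.0797 0.1707] [0.039 0.04  0.011]
deck ((0.553000807762146, 0.09131727367639542), (0.230128675699234, 0.2614207863807678), 10.549630165100098)
max z near 0.1951385109372573
```

```bash
cat >> h.py <<'E'
from plant import robot
pi=np.pi
def st(tag=""):
    s=robot.sense();print(tag,"t%.2f"%s["t"],"p",np.round(s["tcp_pos"],4),"yaw%.3f"%s["tcp_rot"][2],"q7 %.3f"%s["joint_pos"][6],"F",np.round(s["wrist_force"],1),"T",np.round(s["torque"],2),"op%.3f g%.1f"%(s["opening"],s["gripper_force"]),flush=True);return s
E
python3 - <<'E'
from h import *
C=np.array([.4002,-.2435])
p=robot.sense()["tcp_pos"];robot.move_straight([p[0],p[1],.32],vel=.3);st()
q0=robot.sense()
for y in np.arange(-3,3.2,.5):
    q=robot.inverse_kinematics([*C,.2],[pi,0,y]);print(y,None if q is None else np.round(q,2))
robot.goto([*C,.25],[pi,0,1.3]);st()
print("nose",robot.nose_length)
E
```

```text
t0.51 p [0.2166 0.6392 0.3215] yaw2.815 q7 -0.078 F [-0.1 -1.1 -0.4] T [ 0.04 -0.05  0.01] op0.999 g0.0
-3.0 [-0.23  0.22  0.8   2.09 -0.2   0.91  2.39]
-2.5 [ 0.53  0.18 -0.08  2.05  0.02  0.91  2.65]
-2.0 [-0.53  0.36  1.24  2.1  -0.42  0.96 -2.63]
-1.5 [-0.47  0.31  1.13  2.1  -0.34  0.94 -2.22]
-1.0 [-0.47  0.31  1.13  2.1  -0.34  0.94 -1.72]
-0.5 [-0.47  0.31  1.13  2.1  -0.34  0.94 -1.22]
0.0 [-0.33  0.24  0.92  2.09 -0.24  0.92 -0.84]
0.5 [-0.33  0.24  0.92  2.09 -0.24  0.92 -0.34]
1.0 [-0.33  0.24  0.92  2.09 -0.24  0.92  0.16]
1.5 [-0.33  0.24  0.92  2.09 -0.24  0.92  0.66]
2.0 [-0.17  0.2   0.72  2.09 -0.17  0.91  1.08]
2.5 [-0.51  0.33  1.19  2.1  -0.38  0.95  1.83]
3.0 [-0.24  0.22  0.81  2.09 -0.2   0.91  2.11]
 t3.67 p [ 0.4008 -0.2429  0.25  ] yaw1.302 q7 0.355 F [ 0.6 -0.5  0.3] T [ 0.   -0.03  0.  ] op0.997 g0.0
nose 0.011
```

Run:
```python
from h import *
C=np.array([.4002,-.2435])
robot.move_straight([*C,.06],vel=.2)
robot.move_straight([*C,.018],vel=.06,contact_N=6);st("down")
robot.grip(.45,20);s=st("g1");print(s["opening"]*85)
robot.grip(.75);st("open")
y=s["tcp_rot"][2]-pi/2
robot.move_straight([*C,.0185],attitude=[pi,0,y]);st("turned")
robot.grip(.45,22);st("g2")
robot.move_straight([*C,.10],vel=.1);st("lift")
f=robot.grab_frame("side");cv2.imwrite("pics/lift.png",cv2.resize(f["image"][150:400,150:450,::-1],None,fx=2,fy=2))
```

```text
down t5.62 p [ 0.4002 -0.2437  0.018 ] yaw1.300 q7 0.784 F [-0.4 -1.1  0.9] T [-0.02 -0.   -0.04] op1.000 g0.0
g1 t6.03 p [ 0.4003 -0.2435  0.0184] yaw1.300 q7 0.784 F [-1.1  0.6  5.2] T [0.17 0.29 0.02] op0.611 g20.5
51.89870920137016
open t6.30 p [ 0.4002 -0.2435  0.0179] yaw1.300 q7 0.784 F [0.5 0.3 0.6] T [ 0.03  0.03 -0.03] op0.752 g0.0
turned t8.02 p [ 0.4002 -0.2435  0.0185] yaw-0.270 q7 -0.436 F [-0.5 -0.1  0.3] T [ 0.07 -0.06 -0.01] op0.745 g0.0
g2 t8.28 p [ 0.4002 -0.2435  0.0188] yaw-0.271 q7 -0.436 F [-0.8  1.4  4.1] T [0.24 0.11 0.  ] op0.611 g22.7
lift t9.24 p [ 0.3999 -0.2431  0.0995] yaw-0.271 q7 -0.582 F [-0.8  0.2 -0.9] T [ 0.02 -0.03 -0.  ] op0.606 g23.2
```

View pics/lift.png

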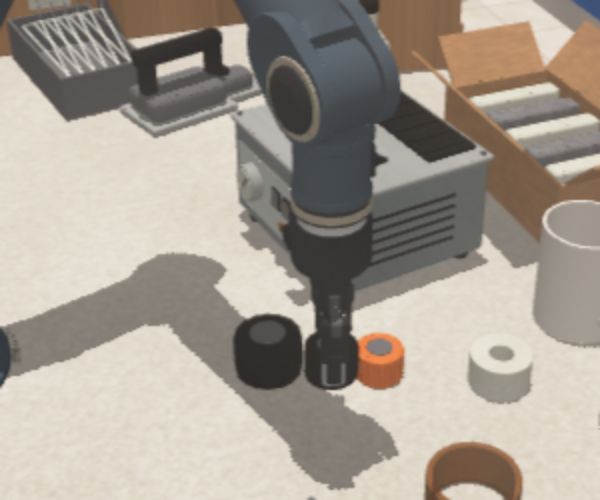

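The cap is held upright and level at (330,360) in the crop, and the neighbours were not disturbed. Next I carry it over the neck and lower it until it touches.

Run:
```python
from h import *
N=np.array([.519,.083])
s=robot.sense();p=s["tcp_pos"]
robot.move_straight([p[0],p[1],.27],vel=.25)
# choose yaw so that q7 ~ -0.9
best=min(((abs(q[6]+.9),y) for y in np.arange(-3,3.1,.25) for q in [robot.inverse_kinematics([*N,.25],[pi,0,y])] if q is not None))
print(best)
robot.goto([*N,.24],[pi,0,best[1]]);st("over")
robot.move_straight([*N,.198],vel=.08);robot.sleep(.2);s0=st("hover")
c=robot.move_straight([*N,.176],vel=.015,contact_N=3.5);s=st("contact %s"%c)
print("underside below rim mm",(.17-(s["tcp_pos"][2]-.0187))*1e3,"dF",s["wrist_force"]-s0["wrist_force"])
```

```text
(np.float64(0.12284739360875563), np.float64(0.5))
over t11.43 p [0.519  0.0806 0.2403] yaw0.496 q7 -1.007 F [-0.6 -0.5 -1.5] T [-0.04 -0.01 -0.01] op0.605 g23.3
hover t12.31 p [0.5193 0.0831 0.1985] yaw0.500 q7 -0.955 F [ 0.1 -0.  -0.6] T [ 0.03  0.02 -0.05] op0.609 g23.3
contact True t13.22 p [0.519  0.083  0.1846] yaw0.500 q7 -0.937 F [0.3 0.5 5. ] T [ 0.    0.15 -0.04] op0.608 g23.7
underside below rim mm 4.147137894802228 dF [0.12241877 0.50444039 5.65199047]
```

Run:
```python
from h import *
N=np.array([.519,.083]);z=.1850
robot.move_straight([*N,z],vel=.02);st("up")
r={}
for d in((1,0),(-1,0),(0,1),(0,-1)):
    d=np.array(d)
    c=robot.move_straight([*(N+.004*d),z],vel=.012,contact_N=3);s=st(f"{d}{c}");r[tuple(d)]=s["tcp_pos"]
    robot.move_straight([*N,z],vel=.04)
print((r[1,0][0]+r[-1,0][0])/2,(r[0,1][1]+r[0,-1][1])/2)
st()
```

```text
up t13.47 p [0.5188 0.083  0.1847] yaw0.500 q7 -0.938 F [-0.2 -0.  -0.5] T [ 0.01 -0.03 -0.02] op0.609 g23.3
[1 0]True t13.78 p [0.5207 0.083  0.1845] yaw0.500 q7 -0.934 F [-0.6  0.5  4.4] T [-0.03  0.12  0.02] op0.610 g23.8
[-1  0]True t14.40 p [0.5154 0.083  0.1846] yaw0.500 q7 -0.941 F [1.1 0.1 1.9] T [-0.02 -0.25 -0.02] op0.608 g23.9
[0 1]False t15.14 p [0.519 0.087 0.185] yaw0.500 q7 -0.944 F [ 0.1 -1.   0.2] T [-0.13 -0.04  0.02] op0.609 g23.9
[ 0 -1]False t15.88 p [0.5189 0.0793 0.1851] yaw0.500 q7 -0.930 F [0.6 1.6 0.1] T [ 0.44  0.2  -0.  ] op0.607 g23.9
0.5180212806883651 0.08318214511422833
 t16.12 p [0.5191 0.0831 0.1849] yaw0.501 q7 -0.937 F [-0.3 -0.1 -0.8] T [ 0.   -0.03  0.04] op0.611 g23.8
```

```bash
cat >> h.py <<'E'
N=np.array([.5183,.083]);B=-.7
def fz():
    return np.mean([robot.sense()["wrist_force"][2] for _ in range(3)])-B
E
python3 - <<'E'
from h import *
robot.move_straight([*N,.187],vel=.03)
robot.move_straight([*N,.178],vel=.012,contact_N=4);s=st("press")
y=s["tcp_rot"][2];zc=s["tcp_pos"][2];y0=y;ztop=zc
while y-y0<3.4:
    y+=.12
    robot.move_straight([*N,zc+.00023],attitude=[pi,0,y]);s=robot.sense();F=s["wrist_force"][2]-B;z=s["tcp_pos"][2]
    zc=zc+.00023+np.clip((F-4.5)*.00012,-.0003,.0006);ztop=max(z,ztop)
    print("%.2f t%.1f z%.2f F%.1f lat%.1f %.1f Tz%.2f"%(y-y0,s["t"],z*1e3,F,*s["wrist_force"][:2],s["torque"][2]),flush=True)
    if F>25: break
    if F<1.5:
        z1=z;c=robot.move_straight([*N,z-.008],vel=.02,contact_N=3.5);s=st("probe %s"%c);zc=s["tcp_pos"][2]
        if z1-zc>.003: print("DROP");break
E
```

```text
press t16.77 p [0.5183 0.083  0.1846] yaw0.500 q7 -0.937 F [-1.4  0.5  4.3] T [-0.01  0.1   0.01] op0.607 g24.2
0.12 t17.0 z184.85 F0.9 lat0.5 0.1 Tz-0.02
probe True t17.24 p [0.5184 0.0829 0.1848] yaw0.618 q7 -0.837 F [-0.4  0.3  4.7] T [-0.01  0.28 -0.05] op0.604 g24.2
0.24 t17.5 z185.05 F3.3 lat-0.4 0.8 Tz0.01
0.36 t17.8 z185.19 F2.4 lat0.5 0.5 Tz0.00
0.48 t18.0 z185.27 F3.9 lat0.1 0.2 Tz-0.01
0.60 t18.3 z184.98 F1.8 lat0.5 0.2 Tz-0.01
0.72 t18.6 z184.50 F-1.7 lat0.7 0.7 Tz-0.03
probe True t18.92 p [0.5183 0.0831 0.1799] yaw1.219 q7 -0.311 F [-0.8  0.2  4.1] T [ 0.01  0.22 -0.02] op0.608 g24.2
DROP
```

The cap rode up and then dropped into the thread start by about 5 mm, at z 0.180. I'll re-grip to get enough wrist travel, then screw clockwise.

Run:
```python
from h import *
s=robot.sense();y=s["tcp_rot"][2];z=s["tcp_pos"][2]
robot.grip(.78)
y+=1.35
robot.move_straight([*N,.1805],attitude=[pi,0,y]);st("turned back")
robot.grip(.45,22);s=st("regrip")
zc=s["tcp_pos"][2];y0=y
while y0-y<1.3:
    y-=.12
    robot.move_straight([*N,zc-.00023],attitude=[pi,0,y]);s=robot.sense();F=s["wrist_force"][2]-B;z=s["tcp_pos"][2]
    zc=zc-.00023+np.clip((F-3)*.0001,-.0003,.0006)
    print("%.2f t%.1f z%.2f zc%.2f F%.1f lat%.1f %.1f Tz%.2f"%(y-y0,s["t"],z*1e3,zc*1e3,F,*s["wrist_force"][:2],s["torque"][2]),flush=True)
    if abs(F)>15 or abs(s["torque"][2])>.8: print("STOP");break
st()
```

```text
turned back t20.71 p [0.5183 0.083  0.1805] yaw2.568 q7 0.905 F [ 0.1 -0.2  0.3] T [-0.01 -0.01  0.  ] op0.782 g0.0
regrip t20.98 p [0.5183 0.083  0.1807] yaw2.569 q7 0.905 F [-0.3 -0.5  2.1] T [-0.01  0.07  0.01] op0.605 g23.0
-0.12 t21.2 z180.44 zc180.24 F1.1 lat-0.1 -0.3 Tz0.01
-0.24 t21.5 z180.23 zc180.05 F3.5 lat-0.2 -0.9 Tz-0.01
-0.36 t21.8 z179.97 zc179.86 F3.4 lat-0.6 -1.0 Tz0.02
-0.48 t22.0 z179.76 zc179.67 F3.4 lat-0.8 -0.7 Tz-0.06
-0.60 t22.3 z179.49 zc179.50 F3.6 lat-0.6 -0.9 Tz-0.05
-0.72 t22.6 z179.31 zc179.39 F4.3 lat0.7 0.2 Tz-0.06
-0.84 t22.8 z179.09 zc179.13 F2.6 lat-0.7 0.3 Tz0.02
-0.96 t23.1 z178.82 zc178.85 F2.5 lat0.2 1.1 Tz0.00
-1.08 t23.4 z178.63 zc178.63 F3.1 lat0.4 -0.2 Tz-0.09
-1.20 t23.6 z178.38 zc178.35 F2.5 lat-0.4 0.2 Tz-0.05
-1.32 t23.9 z178.14 zc178.08 F2.6 lat-0.2 0.0 Tz-0.02
 t23.91 p [0.5183 0.083  0.1781] yaw1.254 q7 -0.279 F [-0.2  0.   1.9] T [-0.06  0.11 -0.02] op0.601 g23.4
```

Run:
```python
from h import *
s=robot.sense();y=s["tcp_rot"][2];zc=s["tcp_pos"][2];y0=y
while y0-y<1.3:
    y-=.12
    robot.move_straight([*N,zc-.0001],attitude=[pi,0,y]);s=robot.sense();F=s["wrist_force"][2]-B;z=s["tcp_pos"][2]
    zc=zc-.0001+np.clip((F-3)*.0001,-.0003,.0006)
    print("%.2f t%.1f z%.2f zc%.2f F%.1f lat%.1f %.1f Tz%.2f"%(y-y0,s["t"],z*1e3,zc*1e3,F,*s["wrist_force"][:2],s["torque"][2]),flush=True)
    if abs(F)>15 or abs(s["torque"][2])>.5: print("STOP");break
st()
```

```text
-0.12 t24.2 z177.95 zc177.86 F1.2 lat0.5 -0.1 Tz-0.03
-0.24 t24.4 z177.75 zc177.71 F2.5 lat0.2 -0.4 Tz0.02
-0.36 t24.7 z177.59 zc177.50 F1.9 lat-0.3 0.9 Tz-0.05
-0.48 t25.0 z177.46 zc177.33 F2.3 lat0.5 0.2 Tz-0.04
-0.60 t25.2 z177.33 zc177.22 F2.9 lat-0.1 -0.8 Tz-0.04
-0.72 t25.5 z177.24 zc177.15 F3.4 lat0.4 0.1 Tz-0.01
-0.84 t25.8 z177.15 zc177.13 F3.7 lat0.4 0.3 Tz-0.01
-0.96 t26.0 z177.08 zc177.14 F4.2 lat0.5 -0.7 Tz0.00
-1.08 t26.3 z177.08 zc177.14 F3.9 lat-0.2 -1.2 Tz0.02
-1.20 t26.6 z177.00 zc177.21 F4.8 lat-0.7 -0.4 Tz0.01
-1.32 t26.8 z176.94 zc177.26 F4.5 lat-2.5 0.2 Tz0.02
 t26.84 p [0.5178 0.0832 0.1769] yaw-0.061 q7 -1.390 F [-2.5  0.2  3.8] T [0.06 0.41 0.02] op0.600 g24.0
```

Run:
```python
from h import *
s=robot.sense();y=s["tcp_rot"][2];zc=s["tcp_pos"][2];y0=y
while y0-y<.42:
    y-=.07
    robot.move_straight([*N,zc],attitude=[pi,0,y]);s=robot.sense();F=s["wrist_force"][2]-B;z=s["tcp_pos"][2]
    zc=zc+np.clip((F-1)*.0001,-.0003,.0003)
    print("%.2f yaw%.3f t%.1f z%.2f zc%.2f F%.1f lat%.1f %.1f Tz%.2f"%(y-y0,s["tcp_rot"][2],s["t"],z*1e3,zc*1e3,F,*s["wrist_force"][:2],s["torque"][2]),flush=True)
    if abs(F)>15 or abs(s["torque"][2])>.35: print("STOP");break
st()
```

```text
-0.07 yaw-0.128 t27.1 z176.84 zc177.24 F4.5 lat-2.3 1.8 Tz-0.03
-0.14 yaw-0.198 t27.3 z176.78 zc177.25 F1.1 lat-1.7 1.0 Tz-0.03
-0.21 yaw-0.268 t27.6 z176.69 zc177.05 F-1.1 lat-2.1 2.0 Tz-0.14
-0.28 yaw-0.339 t27.8 z176.59 zc176.75 F-2.8 lat-3.1 1.4 Tz-0.10
-0.35 yaw-0.409 t28.1 z176.44 zc176.49 F-1.5 lat-2.9 2.8 Tz-0.10
-0.42 yaw-0.479 t28.3 z176.29 zc176.28 F-1.2 lat-3.9 2.2 Tz-0.09
 t28.34 p [0.5179 0.0832 0.1763] yaw-0.479 q7 -1.720 F [-3.9  2.2 -1.9] T [ 0.44  0.85 -0.09] op0.601 g24.6
```

The thread is now pulling the cap down onto the seal, and the forces are still low. I'll let go, lift and inspect.

Run:
```python
from h import *
robot.grip(.85);s=st("open")
robot.move_straight([*s["tcp_pos"][:2],.27],vel=.12);st("up")
robot.goto([.45,-.25,.33],[pi,0,-.48])
im=[]
for n in("top","side"):
    f=robot.grab_frame(n);P=pts(f);u,v=map(int,proj(f,[*N,.18]));h=30
    im.append(cv2.resize(f["image"][v-h:v+h,u-h:u+h,::-1],(390,390),interpolation=cv2.INTER_CUBIC))
    vv,uu=np.mgrid[0:480,0:640];hs=f["image"].max(-1)
    m=(P[...,2]>.183)&(np.hypot(P[...,0]-N[0],P[...,1]-N[1])<.03);Q=P[m]
    A=np.c_[Q[:,:2]-N,np.ones(len(Q))];k=Q[:,2]<np.median(Q[:,2])+.01
    print(n,m.sum(),"mid",((Q.max(0)+Q.min(0))/2).round(4),"zpct",np.percentile(Q[:,2],[25,50,75]).round(4),"tilt fit",np.linalg.lstsq(A,Q[:,2],rcond=None)[0].round(3))
cv2.imwrite("pics/done.png",np.hstack(im));st()
```

```text
open t28.68 p [0.5193 0.0824 0.1771] yaw-0.481 q7 -1.722 F [ 0.  -0.8  0.2] T [-0.02  0.04 -0.01] op0.852 g0.0
up t29.62 p [0.5188 0.0826 0.2693] yaw-0.481 q7 -1.859 F [-0.3 -0.4 -0.6] T [-0.01  0.04  0.01] op0.846 g0.0
top 294 mid [0.519  0.0826 0.1917] zpct [0.1901 0.1921 0.1939] tilt fit [ 0.02  -0.002  0.192]
side 255 mid [0.5176 0.0821 0.1904] zpct [0.19   0.1924 0.1937] tilt fit [0.028 0.096 0.192]
 t31.02 p [ 0.4509 -0.2483  0.3294] yaw-0.477 q7 -1.386 F [-1.  -0.1  0.2] T [0.   0.04 0.05] op0.850 g0.0
```

View pics/done.png

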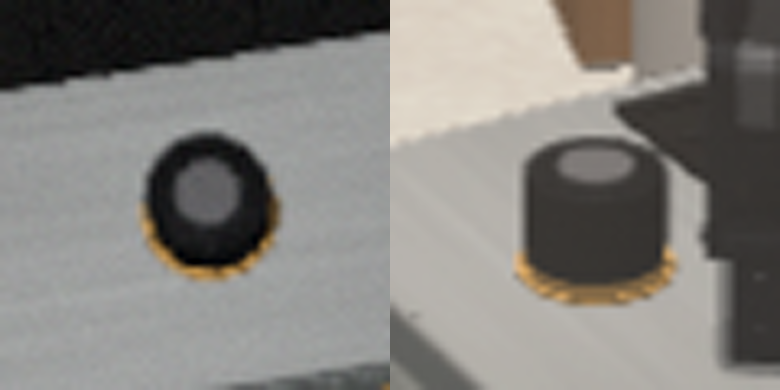

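The cap sits level on the neck, centred at about (208,200) in the left crop and (595,210) in the right, with an even brass flange below it. Its top is at about 0.192 m, as expected for snug. I'm handing the job in.

```bash
python3 -c "
from plant import robot
print(robot.close_job())"
```

```text
the job is handed in; nothing more can be done
None
```

The filler cap is back on the neck: I felt it drop into the thread start, screwed it clockwise until the thread pulled it onto the seal, let go, and handed the job in at about 31 s; the seal reading itself could not be checked.

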